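Hold the gear cover over its screw holes

ROBOT

A 6-joint arm with a two-finger parallel gripper is mounted at the origin on the work surface. World frame = base frame: x ahead of the robot, y to its left, z up, the work surface at z = 0. Lengths are in mm, angles in rad, forces in N, time in s.
With the tool pointing down it reaches from about 275 to 750 mm from the base axis. Payload 10.2 kg.
Tool frame: the origin (TCP) lies midway between the tips of the shut fingers; the grasp point (between the pads) lies 19 mm behind it; z points along the fingers, y is the direction in which the jaws open and shut (so a half turn about z gives the same grasp; the last joint's range is limited). The gripper opens to 85 mm and grips with 20 to 120 N. Pads are 22 mm wide; open, the fingers measure 114 mm over their backs; the gripper's body (76 mm by 85 mm) begins 54 mm behind the grasp point. The pads swing forward as they close: fully open they stand 13 mm farther back than shut.
Start: joints at [-1.507, 0.313, 1.498, -0, 1.331, -0.223], TCP at [148.501, -503.566, 231.294] pointing down, gripper open.
Joint ranges: [-2.94, 2.94], [-0.97, 2.17], [0.19, 2.56], [-1.23, 4.37], [0.02, 3.11], [-2.88, 2.88]. Speed limits (rad/s): [2.39, 2.39, 3.01, 3.14, 3.14, 3.14].

INTERFACE

Orientations are given as a unit quaternion [w, x, y, z].
In Python, from rig import sense, optics, ctrl gives the robot as it stands.
- The arm moves only by the tool play_rows, never from a script. Its argument "plan" is a list of rows, each a list of 7 numbers: the shift along the world's x, y, z in mm, then the turn, a rotation vector about the world's x, y, z in rad, then the opening, from -1 (shut) to 1 (fully open), so that 0 is half open. A call has 1 to 5 rows; each row shifts and turns the pose as measured when the row begins; what a row does not reach is not made up. A row lasts 1/12 s, in which the tool goes at most 41.7 mm and 7.16 degrees, less where a joint would pass 70% of its speed; a pose out of reach is approached as far as the arm can. A call is refused whole if a number of a shift passes 41.7 or a number of a turn 0.125, either way. A call with a gripper value outside its range is refused whole. The fingers move at their own pace and stop on an object; "grip_force" is the grip in N (left out, the last holds). Time passes only in rows, so rows that do not move let the fingers close. It gives the time, the measured TCP pose, the force and the opening at its end, in the units of the state.
- sense(): the state, without advancing time (a new reading comes with each control period).
- optics.capture(name): name is "scene" or "top" or "wrist"; returns a dict with "img" (400x640x3 uint8, blue, green, red), "fx", "fy", "cx", "cy" (pixels), "dist" ([k1, k2, p1, p2, k3] as OpenCV has them; the pictures are not rectified), "world_to_cam" (4x4, takes a point from world to camera coordinates). Camera axes: x right, y up, looking along -z (the intrinsics and any distortion apply to the point x, -y, -z); pixel columns grow to the right and rows downward; lengths in mm; the calibration is good to about 2 mm. A picture is of the moment at which its call begins. There is no depth.
- ctrl.finish_job(): hands the job in, once; it reports no verdict.
The state is a dict: "time_s": time; "joints": joint angles; "dq": joint speeds; "tau": joint torques, N m; "eef_pos": TCP position; "ee_rot": TCP orientation; "force": force on the tool from outside, world axes, zero at the start; "wrist_torque": the same for the moment, N m; "grip_width": opening from 0.0 (shut) to 1.0 (fully open).
Only numpy, scipy, OpenCV 4.12 (cv2) and the standard library are available. Lean on these libraries where they do the work, as an engineer would, in place of code of your own. Each camera call takes 0.05 s, during which the arm holds its last target. There are 200 camera calls.

TASK

The dough mixer's gear housing on the counter is to be closed: draw its cover plate by the black handle out of the open end of the blue runner, carry it to the white housing and hold it there level, about 15 mm above the brass bosses, with its four holes lined up over the four threaded holes (either way round) so that a colleague can put the screws straight in. Never let the plate touch the housing, and leave the other things on the counter where they are. Finish while still holding the plate steady in the air: do not set it down or let go.

Things in the scene. Friction and masses are not known exactly. Their poses are not given: they have to be found in the camera images.
- plate: Aluminium cover plate 150 (x) x 120 (y) x 5 mm, about 0.4 kg, loose, flat in the runner, x along the runner's x. Origin: centre of underside, z up. Four 14 mm through holes at x +-60, y +-45. Black bar handle along x over its centre: 70 long, 14 wide (y), 14 high, middle 45 mm above the underside, on posts 10 mm square at x +-28, free space between them under the bar
- runner: Blue runner fixed to the counter, left or right. Origin: centre line, counter height. Spans x -60 to +85 mm, open at -x (robot side), stop at +78. Plate lies on its floor, 20 mm up, 2 mm play each side, origin at x -30 to 0. Lips (4 mm gap above plate, tops 33 mm up) overlap the plate's long edges: it only slides out along -x, free once its origin passes x -135
- housing: White open gear housing, 210 (x) x 180 (y) x 80 mm high, fixed to the counter on the other side from the runner; shaft stub 56 mm thick sticks out 25 mm at +x. Origin: centre of underside, z up. Four brass bosses 24 mm across at x +-60, y +-45, tops 95 mm above the counter (15 above the rim), a dark threaded hole in each; nothing else is higher than the rim
- hole0 (a point): Centre of a 14 mm hole of the plate, at its underside, x = +60, y = +45 mm in the plate
- hole1 (a point): Centre of a 14 mm hole of the plate, at its underside, x = -60, y = +45 mm in the plate
- hole2 (a point): Centre of a 14 mm hole of the plate, at its underside, x = -60, y = -45 mm in the plate
- hole3 (a point): Centre of a 14 mm hole of the plate, at its underside, x = +60, y = -45 mm in the plate
- thread0 (a point): Mouth of a threaded hole on top of a brass boss, x = +60, y = +45 mm in the housing, 95 mm above the counter
- thread1 (a point): Mouth of a threaded hole on top of a brass boss, x = -60, y = +45 mm in the housing, 95 mm above the counter
- thread2 (a point): Mouth of a threaded hole on top of a brass boss, x = -60, y = -45 mm in the housing, 95 mm above the counter
- thread3 (a point): Mouth of a threaded hole on top of a brass boss, x = +60, y = -45 mm in the housing, 95 mm above the counter
- dish: Bystander, loose: small round steel dish, 80 mm across and 22 mm high, with the four loose screws; origin at the centre of its underside
- jar: Bystander, loose: spice jar with orange cap, 70 mm across, 110 mm high; origin at the centre of its underside
- driver: Bystander, loose: red-handled screwdriver lying on the counter, about 200 mm long; origin in the handle-blade line, at the underside
- jug: Bystander, loose: white oil jug with red cap, 130 x 90 mm, about 215 mm high; origin at the centre of its underside
Not all that is in view belongs to the job. There is more than one size of the plate; the job needs the larger. There is more than one size of the runner; the job needs the larger.

How it is judged:
By the outcome, as a careful person would: the job done as asked, in the order asked, and still so for the second after the job is handed in, while the arm keeps its last pose, push and grip.
It also fails if it takes over 56 s, if anything falls off the work surface, if the arm or the gripper's body presses on something with over 40 N, if the wrist force passes 120 N, or if a joint passes its speed limit or range.

## Working session

There is one attempt and no reset: what is moved stays moved. The work goes in short steps, Python scripts to look and compute and a tool call to move; the robot and the scene stay as the last step left them, time stands still between calls to the robot, and variables do not carry over. Pictures are saved under pics/ and viewed, about 8 in all and at most 12, crops included, and the job is handed in when it is done.

Besides the shell and the picture viewer there is one more tool, called after "Emit:" in YAML: its name, and indented under it one key for each argument. play_rows: Moves the arm, as the interface text tells. Its arguments: {"type":"object","properties":{"plan":{"type":"array"},"grip_force":{"type":"number"}},"required":["plan"]}

```bash
mkdir -p pics; ls; cat > h.py <<'E'
import numpy as np, cv2
from rig import sense, optics, ctrl
def cap(n,f=None):
    c=optics.capture(n)
    if f: cv2.imwrite(f'pics/{f}.png',c['img'])
    c['K']=np.array([[c['fx'],0,c['cx']],[0,c['fy'],c['cy']],[0,0,1.]]); c['D']=np.array(c['dist'],float); c['T']=np.array(c['world_to_cam'],float)
    F=np.diag([1,-1,-1.]); c['R']=F@c['T'][:3,:3]; c['t']=F@c['T'][:3,3]
    return c
def proj(c,P):
    return cv2.projectPoints(np.array(P,float).reshape(-1,1,3),cv2.Rodrigues(c['R'])[0],c['t'],c['K'],c['D'])[0].reshape(-1,2)
def back(c,uv,z):
    n=cv2.undistortPoints(np.array(uv,float).reshape(-1,1,2),c['K'],c['D']).reshape(-1,2)
    d=np.c_[n,np.ones(len(n))]@c['R']; o=-c['R'].T@c['t']
    s=(np.array(z)-o[2])/d[:,2]; return o+s[:,None]*d
E
python3 - <<'E'
from h import *
import pickle
for n in ('scene','top','wrist'):
    c=cap(n,n+'0'); print(n,-c['R'].T@c['t'],c['fx'],c['D']); pickle.dump(c,open(n+'0.pkl','wb'))
s=sense(); print(s['eef_pos'],s['ee_rot'],s['force'],s['grip_width'])
E
```

```text
pics
scene [1094.20140257  523.84167952 1008.83227176] 392.7691006520115 [-0.05030099  0.          0.          0.          0.        ]
top [ 518.97776751  -36.02896702 1520.5633104 ] 437.87269571958814 [-0.11257594  0.          0.          0.          0.        ]
wrist [ 222.28008953 -482.01648165  373.12870432] 319.8756485786824 [-0.02009891  0.          0.          0.          0.        ]
[ 148.49401438 -503.36109787  230.87043988] [-4.79921906e-04  9.89734557e-01  1.42917017e-01  4.53773995e-05] [ 0.18214713 -0.26937428  0.07125508] 1.0041736389230929
```

View pics/top0.png

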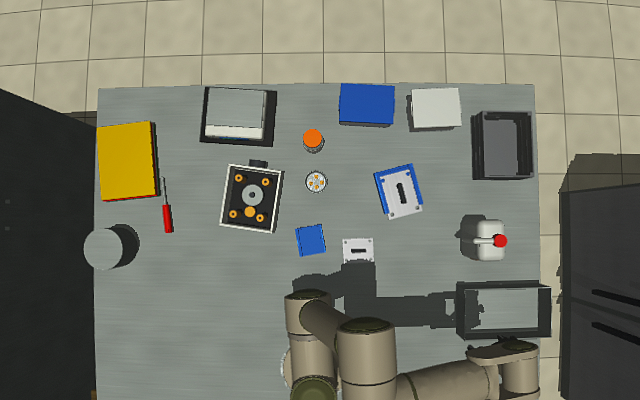

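View pics/scene0.png

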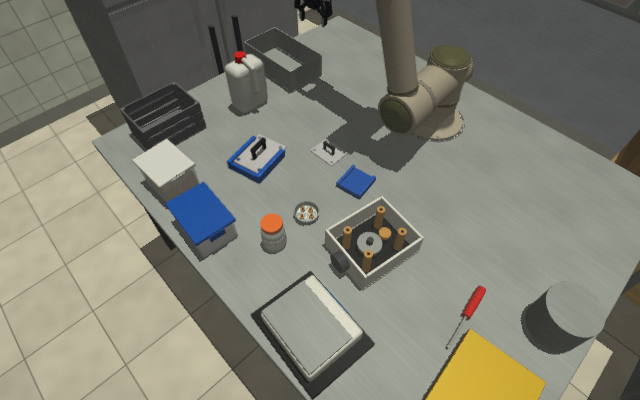

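The top view shows two plates: one at (400,192) in the blue runner, and a small loose one at (358,250). It also shows two runners: the one at (400,192), and a small blue one at (311,240). I take the plate and runner at (400,192), as they are the larger of each and the plate lies in that runner. The housing is at (252,198), with its stub at (258,163). I'll confirm this in an enlarged crop.

```bash
python3 - <<'E'
import cv2,numpy as np
a=cv2.imread('pics/top0.png')
x=cv2.resize(a[155:230,365:435],None,fx=5.6,fy=5.6,interpolation=cv2.INTER_CUBIC)
y=cv2.resize(a[155:240,212:290],None,fx=5,fy=5,interpolation=cv2.INTER_CUBIC)
h=max(x.shape[0],y.shape[0]); p=lambda i:cv2.copyMakeBorder(i,0,h-i.shape[0],0,0,cv2.BORDER_CONSTANT)
o=np.hstack([p(x),p(y)]);print(x.shape,y.shape,o.shape)
cv2.imwrite('pics/crop1.png',o)
E
```

```text
(420, 392, 3) (425, 390, 3) (425, 782, 3)
```

View pics/crop1.png

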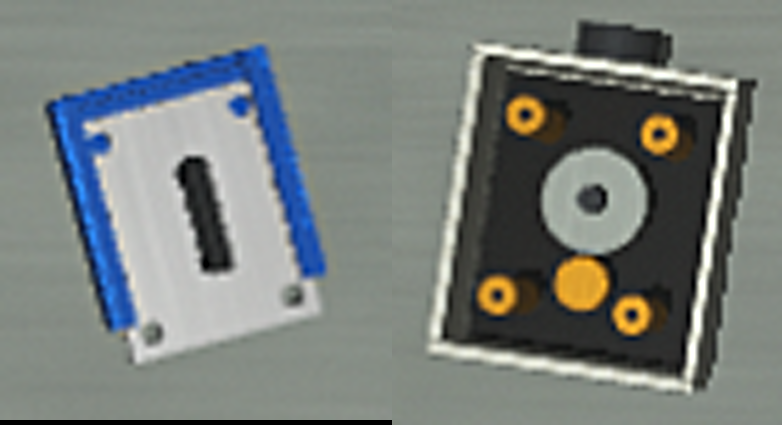

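The crop confirms the choice. The plate's holes are at crop (240,106), (100,143), (152,334) and (293,296), and the bosses are at (525,116), (659,135), (631,317) and (497,296). I'll fit poses from these.

```bash
cat >> h.py <<'E'
from scipy.optimize import least_squares
def fit(c,uv,z,loc,x0):
    "planar pose x,y,yaw of points loc (local xy) at height z from pixels"
    loc=np.array(loc,float)
    def P(p): return np.c_[loc@np.array([[np.cos(p[2]),np.sin(p[2])],[-np.sin(p[2]),np.cos(p[2])]])+p[:2],np.full(len(loc),z)]
    r=least_squares(lambda p:(proj(c,P(p))-uv).ravel(),x0,x_scale=[10,10,.1])
    return r.x,r.fun.reshape(-1,2)
E
python3 - <<'E'
from h import *
import pickle
c=pickle.load(open('top0.pkl','rb'))
pl=np.array([(240,106),(100,143),(152,334),(293,296)])/5.6+[365,155]-.4
ho=(np.array([(525,116),(659,135),(631,317),(497,296)])-[392,0])/5+[212,155]-.4
print(back(c,pl,25),back(c,ho,95))
print(fit(c,pl,25,[(60,-45),(60,45),(-60,45),(-60,-45)],[500,-250,.2]))
print(fit(c,ho,95,[(60,45),(60,-45),(-60,-45),(-60,45)],[500,250,0]))
s=sense(); from scipy.spatial.transform import Rotation as R
q=s['ee_rot']; print(R.from_quat([q[1],q[2],q[3],q[0]]).as_matrix())
b=(np.array([(185,160),(220,268)]))/5.6+[365,155]-.4
print(back(c,b,52))
print('others',back(c,[(358,250),(311,240),(316,181),(313,140),(488,240)],20))
E
```

```text
[[ 669.88631867 -320.30350783   25.        ]
 [ 647.49209014 -233.79091037   25.        ]
 [ 530.48033145 -264.25663137   25.        ]
 [ 553.13775997 -351.18853046   25.        ]] [[652.09035093 248.51822267  95.        ]
 [638.91776579 159.80619261  95.        ]
 [519.81622035 178.08469661  95.        ]
 [533.83305744 266.57881008  95.        ]]
(array([ 6.00247464e+02, -2.92385664e+02,  2.55778591e-01]), array([[ 0.12771528,  0.05921045],
       [-0.03306726,  0.16928093],
       [-0.06727213, -0.09743472],
       [-0.0270068 , -0.13024691]]))
(array([ 5.86164512e+02,  2.13248643e+02, -1.52057340e-01]), array([[-0.03661585, -0.05971609],
       [ 0.03827421,  0.07937356],
       [ 0.06953892, -0.06895543],
       [-0.07216973,  0.04905174]]))
[[ 9.59149448e-01  2.82899864e-01 -4.73548533e-05]
 [ 2.82899777e-01 -9.59148992e-01  9.62960995e-04]
 [ 2.27001175e-04 -9.37020185e-04 -9.99999535e-01]]
[[ 634.68587081 -281.36902782   52.        ]
 [ 569.59924763 -301.59512379   52.        ]]
others [[ 409.07290201 -148.2969779    20.        ]
 [ 443.95884756   12.13416054   20.        ]
 [ 646.16368505   -5.87198184   20.        ]
 [ 788.59469947    3.89550567   20.        ]
 [ 438.95012087 -600.0032386    20.        ]]
```

Emit:
play_rows:
  plan:
    - [34,16,-5,0,0,-0.006,1]
    - [34,16,-5,0,0,-0.006,1]
    - [34,16,-5,0,0,-0.006,1]
    - [34,16,-5,0,0,-0.006,1]
    - [34,16,-5,0,0,-0.006,1]

```text
time_s: 0.57
eef_pos: [318.4, -422.9, 204.6]
ee_rot: [-0.0, 0.993, 0.122, -0.001]
force: [0.2, -0.4, -0.1]
grip_width: 0.999
```

Emit:
play_rows:
  plan:
    - [34,16,-5,0,0,0,1]
    - [34,16,-5,0,0,0,1]
    - [34,16,-5,0,0,0,1]
    - [34,16,-5,0,0,0,1]
    - [34,16,-5,0,0,0,1]

```text
time_s: 0.98
eef_pos: [496.0, -336.6, 177.5]
ee_rot: [-0.001, 0.993, 0.121, -0.001]
force: [0.2, -1.1, -0.8]
grip_width: 0.998
```

Emit:
play_rows:
  plan:
    - [32,14,-10,0,0,0.006,1]
    - [32,14,-10,0,0,0.006,1]
    - [30,13,-10,0,0,0,1]
    - [6,3,-10,0,0,0,1]
    - [0,0,0,0,0,0,1]

```text
time_s: 1.4
eef_pos: [605.3, -283.6, 132.1]
ee_rot: [-0.002, 0.991, 0.131, -0.002]
force: [-1.0, -0.3, -0.7]
grip_width: 1.0
```

```bash
python3 - <<'E'
from h import *
c=cap('wrist','w1'); s=sense(); print(s['eef_pos'],s['ee_rot'])
yaw=.256;R=np.array([[np.cos(yaw),-np.sin(yaw)],[np.sin(yaw),np.cos(yaw)]])
L=[(60,45),(-60,45),(-60,-45),(60,-45)]
P=[(*(R@l+[600.2,-292.4]),25) for l in L]+[(*(R@l+[600.2,-292.4]),72) for l in [(35,7),(-35,7),(-35,-7),(35,-7)]]
u=proj(c,P);print(u)
for p in u: cv2.circle(c['img'],tuple(int(round(v)) for v in p),3,(0,0,255),1)
cv2.imwrite('pics/w1m.png',c['img'])
E
```

```text
[ 604.91190189 -284.09242583  133.19111026] [-0.00202765  0.99140189  0.13082405 -0.00180174]
[[270.90261937 127.27163547]
 [276.23996214 265.94632098]
 [378.44520286 266.84887831]
 [388.35010741 128.16856722]
 [320.02070821 173.99786481]
 [319.2774682  269.15232857]
 [338.82258924 269.32444356]
 [341.59280898 174.17126856]]
```

View pics/w1m.png

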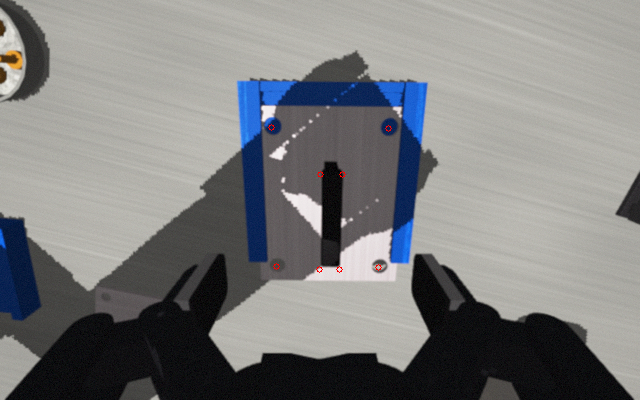

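The wrist view shows the predicted holes, e.g. (271,127) and (388,128), within about 1 px of the real ones. The handle runs from (330,165) to (331,268). The poses hold, so I descend.

Emit:
play_rows:
  plan:
    - [-3,-5,-15,0,0,-0.006,1]
    - [-2,-3,-18,0,0,0,1]
    - [0,0,-18,0,0,0,1]
    - [0,0,-17,0,0,0,1]
    - [0,0,0,0,0,0,1]

```text
time_s: 1.87
eef_pos: [596.0, -297.3, 67.8]
ee_rot: [0.0, 0.992, 0.125, -0.0]
force: [-0.2, -0.0, -0.2]
grip_width: 1.0
```

Emit:
play_rows:
  plan:
    - [2,3,-8,0,0,0.003,1]
    - [2,2,-8,0,0,0.003,1]
    - [0,0,-4,0,0,0,1]
    - [0,0,0,0,0,0,1]
    - [0,0,0,0,0,0,1]

```text
time_s: 2.28
eef_pos: [599.6, -294.9, 51.0]
ee_rot: [0.002, 0.992, 0.127, 0.002]
force: [0.5, 0.4, -0.4]
grip_width: 1.001
```

```bash
python3 - <<'E'
from h import *
s=sense(); print(s['eef_pos'],s['ee_rot'],s['force'])
p=s['eef_pos'][:2]-np.array([600.2,-292.4]); a=.256
print('along,lat',p@[np.cos(a),np.sin(a)],p@[-np.sin(a),np.cos(a)],'yaw',2*np.arctan2(s['ee_rot'][2],s['ee_rot'][1]))
E
```

```text
[ 599.63697307 -294.94045328   51.0339237 ] [0.00216414 0.99189563 0.12702786 0.00151496] [ 0.54205206  0.37378139 -0.44324281]
along,lat -1.187953859725681 -2.315095642132093 yaw 0.2547448594963071
```

Emit:
play_rows:
  plan:
    - [0,1.5,-4,0,0,0,1]
    - [0,0,0,0,0,0,0]
    - [0,0,0,0,0,0,-0.4]
    - [0,0,0,0,0,0,-1]
    - [0,0,0,0,0,0,-1]
  grip_force: 60

```text
time_s: 2.7
eef_pos: [600.4, -293.5, 48.4]
ee_rot: [0.003, 0.992, 0.127, 0.002]
force: [0.6, 0.1, -0.6]
grip_width: 0.456
```

Emit:
play_rows:
  plan:
    - [0,0,0,0,0,0,-1]
    - [0,0,0,0,0,0,-1]
    - [0,0,0,0,0,0,-1]
    - [0,0,0,0,0,0,-1]
    - [0,0,0,0,0,0,-1]

```text
time_s: 3.12
eef_pos: [600.5, -293.5, 48.8]
ee_rot: [0.003, 0.992, 0.127, 0.003]
force: [-0.5, -0.4, 0.9]
grip_width: 0.15
```

Emit:
play_rows:
  plan:
    - [-5,-1.3,0,0,0,0,-1]
    - [-8,-2.1,0,0,0,0,-1]
    - [-8,-2.1,0,0,0,0,-1]
    - [-8,-2.1,0,0,0,0,-1]
    - [-8,-2.1,0,0,0,0,-1]

```text
time_s: 3.53
eef_pos: [561.8, -303.1, 48.8]
ee_rot: [0.003, 0.992, 0.128, 0.004]
force: [1.7, -0.5, -1.7]
grip_width: 0.15
```

```bash
cat >> h.py <<'E'
def st(ref=(600.5,-293.5),a=.256):
    s=sense(); p=s['eef_pos'][:2]-np.array(ref); q=s['ee_rot']
    from scipy.spatial.transform import Rotation as R
    print('t',s['time_s'],'pos',np.round(s['eef_pos'],1),'along,lat',np.round([p@[np.cos(a),np.sin(a)],p@[-np.sin(a),np.cos(a)]],1),'yaw',round(2*np.arctan2(q[2],q[1]),4),'toolz',np.round(R.from_quat([q[1],q[2],q[3],q[0]]).as_matrix()[:,2],4),'F',np.round(s['force'],1),'M',np.round(s['wrist_torque'],2),s['grip_width'])
E
python3 -c "
from h import *
st()"
```

```text
t 3.5333 pos [ 561.8 -303.1   48.8] along,lat [-39.9   0.5] yaw 0.2563 toolz [ 0.0089 -0.0057 -0.9999] F [ 1.7 -0.5 -1.7] M [ 0.14 -0.24 -0.02] 0.15030523423524833
```

Emit:
play_rows:
  plan:
    - [-10,-2.7,0,0,0.002,0,-1]
    - [-10,-2.7,0,0,0,0,-1]
    - [-10,-2.7,0,0,0,0,-1]
    - [-10,-2.7,0,0,0,0,-1]
    - [-10,-2.7,0,0,0,0,-1]

```text
time_s: 3.95
eef_pos: [505.5, -317.3, 48.4]
ee_rot: [0.003, 0.992, 0.127, 0.003]
force: [2.3, 0.5, -2.7]
grip_width: 0.151
```

Emit:
play_rows:
  plan:
    - [-10,-2.6,0,0,0.001,0,-1]
    - [-10,-2.6,0,0,0.001,0,-1]
    - [-10,-2.6,0,0,0,0,-1]
    - [-10,-2.6,0,0,0,0,-1]
    - [-10,-2.6,0,0,0,0,-1]

```text
time_s: 4.37
eef_pos: [447.4, -330.0, 46.7]
ee_rot: [0.001, 0.992, 0.126, 0.0]
force: [-0.1, -1.0, -4.4]
grip_width: 0.152
```

```bash
python3 -c "
from h import *
st()
cap('scene','s1')"
python3 -c "
import cv2
a=cv2.imread('pics/s1.png');cv2.imwrite('pics/s1c.png',cv2.resize(a[80:240,180:420],None,fx=3,fy=3))"
```

```text
t 4.3667 pos [ 447.4 -330.    46.7] along,lat [-157.4    3.5] yaw 0.2528 toolz [ 4.e-04 -1.e-03 -1.e+00] F [-0.1 -1.  -4.4] M [-0.   -0.02 -0.07] 0.15160121750905461
```

View pics/s1c.png

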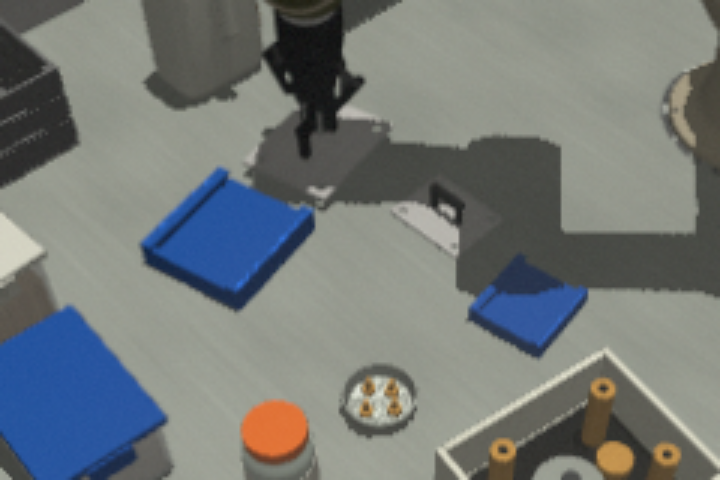

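The scene view shows the plate at crop (320,150) held by its handle and clear of the empty runner at (230,240). Next I lift it.

Emit:
play_rows:
  plan:
    - [0,0,15,0,0,0,-1]
    - [0,0,30,0,0,0,-1]
    - [0,0,35,0,0,0,-1]
    - [0,0,35,0,0,0,-1]
    - [0,0,25,0,0,0,-1]

```text
time_s: 4.83
eef_pos: [436.0, -325.7, 182.1]
ee_rot: [-0.01, 0.992, 0.124, -0.008]
force: [-0.2, -0.1, -4.6]
grip_width: 0.151
```

Emit:
play_rows:
  plan:
    - [5,20,0,0,0,-0.02,-1]
    - [8,30,0,0,0,-0.02,-1]
    - [9,35,0,0,0,-0.02,-1]
    - [9,35,0,0,0,-0.02,-1]
    - [9,35,0,0,0,-0.02,-1]

```text
time_s: 5.25
eef_pos: [472.1, -172.7, 186.2]
ee_rot: [-0.006, 0.998, 0.066, -0.007]
force: [0.6, -1.1, -5.3]
grip_width: 0.148
```

```bash
python3 -c "
from h import *
st()"
```

```text
t 5.25 pos [ 472.1 -172.7  186.2] along,lat [-93.6 149.4] yaw 0.1321 toolz [-0.0151  0.0105 -0.9998] F [ 0.6 -1.1 -5.3] M [-0.03 -0.06 -0.02] 0.14803204711209333
```

Emit:
play_rows:
  plan:
    - [8,32,0,-0.003,-0.004,-0.024,-1]
    - [8,34,0,-0.003,-0.004,-0.024,-1]
    - [8,34,0,0,0,-0.024,-1]
    - [8,34,0,0,0,-0.024,-1]
    - [9,34,0,0,0,-0.024,-1]

```text
time_s: 5.67
eef_pos: [508.5, 3.4, 183.2]
ee_rot: [-0.004, 1.0, 0.002, -0.007]
force: [0.2, -0.2, -5.1]
grip_width: 0.152
```

Emit:
play_rows:
  plan:
    - [11,33,0,0,0,-0.024,-1]
    - [11,33,0,0,0,-0.024,-1]
    - [12,30,0,0,0,-0.024,-1]
    - [10,20,0,0,0,-0.01,-1]
    - [5,5,0,0,0,0,-1]

```text
time_s: 6.08
eef_pos: [553.7, 134.3, 179.7]
ee_rot: [-0.004, 0.999, -0.04, -0.011]
force: [-0.1, -0.3, -5.3]
grip_width: 0.152
```

```bash
python3 -c "
from h import *
st((586.2,213.2),-.152)"
```

```text
t 6.0833 pos [553.7 134.3 179.7] along,lat [-20.2 -83. ] yaw -0.0805 toolz [-0.022   0.0084 -0.9997] F [-0.1 -0.3 -5.3] M [ 0.06 -0.03  0.04] 0.15170606050070454
```

Emit:
play_rows:
  plan:
    - [8,19,0,-0.004,-0.011,-0.02,-1]
    - [8,19,0,-0.004,-0.011,-0.02,-1]
    - [8,19,0,0,0,-0.02,-1]
    - [7,16,0,0,0,-0.01,-1]
    - [0,0,0,0,0,0,-1]

```text
time_s: 6.5
eef_pos: [583.1, 207.6, 175.3]
ee_rot: [0.002, 0.997, -0.077, -0.004]
force: [-1.1, 0.4, -5.0]
grip_width: 0.153
```

Emit:
play_rows:
  plan:
    - [0,0,0,0,0,0,-1]
    - [0,0,0,0,0,0,-1]

```text
time_s: 6.67
eef_pos: [582.0, 206.0, 173.8]
ee_rot: [0.003, 0.997, -0.077, -0.006]
force: [0.0, -0.3, -5.0]
grip_width: 0.15
```

```bash
python3 -c "
from h import *
st((586.2,213.2),-.152)"
```

```text
t 6.6667 pos [582.  206.  173.8] along,lat [-3.  -7.7] yaw -0.1532 toolz [-0.0119 -0.0042 -0.9999] F [ 0.  -0.3 -5. ] M [ 0.02 -0.05 -0.01] 0.14976121301153708
```

Emit:
play_rows:
  plan:
    - [2.5,4,-5,0.002,-0.006,0,-1]
    - [1.5,3,-5,0.001,-0.004,0,-1]
    - [0,0,0,0,0,0,-1]
    - [0,0,0,0,0,0,-1]

```text
time_s: 7.0
eef_pos: [585.7, 210.3, 162.1]
ee_rot: [0.001, 0.997, -0.078, -0.001]
force: [-0.2, -0.1, -4.9]
grip_width: 0.149
```

```bash
python3 - <<'E'
from h import *
import pickle
st((586.2,213.2),-.152)
for n in ('top','wrist','scene'): pickle.dump(cap(n,n+'2'),open(n+'2.pkl','wb'))
a=cv2.imread('pics/top2.png')[150:245,205:300]; b=cv2.imread('pics/wrist2.png')
o=np.zeros((600,800,3),np.uint8); o[:285,:285]=cv2.resize(a,None,fx=3,fy=3,interpolation=2)
s=cv2.imread('pics/scene2.png')[170:300,300:440]; o[:286,300:608]=cv2.resize(s,(308,286),interpolation=2)
o[290:590,:480]=cv2.resize(b,(480,300)); cv2.imwrite('pics/m2.png',o)
E
```

```text
t 7.0 pos [585.7 210.3 162.1] along,lat [-0.1 -2.9] yaw -0.1559 toolz [-0.0029 -0.002  -1.    ] F [-0.2 -0.1 -4.9] M [ 0.01 -0.03 -0.03] 0.14933525469177825
```

View pics/m2.png

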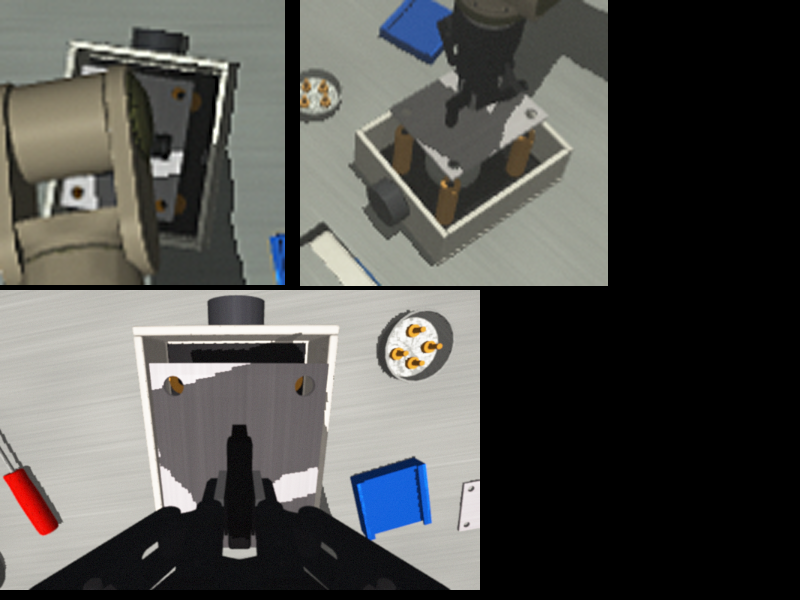

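The views show the plate over the housing with its +x edge toward the stub, and bosses partly visible through the holes at wrist mosaic (173,385) and (305,385). I'll lower it part way and measure closely.

Emit:
play_rows:
  plan:
    - [0,1.5,-6,0.001,-0.002,0.002,-1]
    - [0.5,1,-6,0,-0.001,0.002,-1]
    - [0,0,0,0,0,0,-1]
    - [0,0,0,0,0,0,-1]

```text
time_s: 7.48
eef_pos: [586.4, 213.2, 149.6]
ee_rot: [0.0, 0.997, -0.076, 0.001]
force: [0.2, 0.0, -4.6]
grip_width: 0.148
```

```bash
python3 - <<'E'
from h import *
import pickle
st((586.2,213.2),-.152)
for n in ('top','wrist','scene'): pickle.dump(cap(n,n+'3'),open(n+'3.pkl','wb'))
c=pickle.load(open('wrist3.pkl','rb'))
o=np.zeros((600,800,3),np.uint8)
w=cv2.imread('pics/wrist3.png')[80:160,190:450]; w=cv2.resize(w,(780,240),interpolation=2); o[:240,:780]=w
s=cv2.imread('pics/scene3.png')[195:285,330:440]; o[245:245+324,:396]=cv2.resize(s,None,fx=3.6,fy=3.6,interpolation=2)
t=cv2.imread('pics/top3.png')[155:240,215:290]; o[245:245+340,400:700]=cv2.resize(t,(300,340),interpolation=2)
cv2.imwrite('pics/m3.png',o)
E
```

```text
t 7.4833 pos [586.4 213.2 149.6] along,lat [0.2 0. ] yaw -0.1513 toolz [ 1.6e-03 -6.0e-04 -1.0e+00] F [ 0.2  0.  -4.6] M [0.   0.03 0.08] 0.14787208746115907
```

View pics/m3.png

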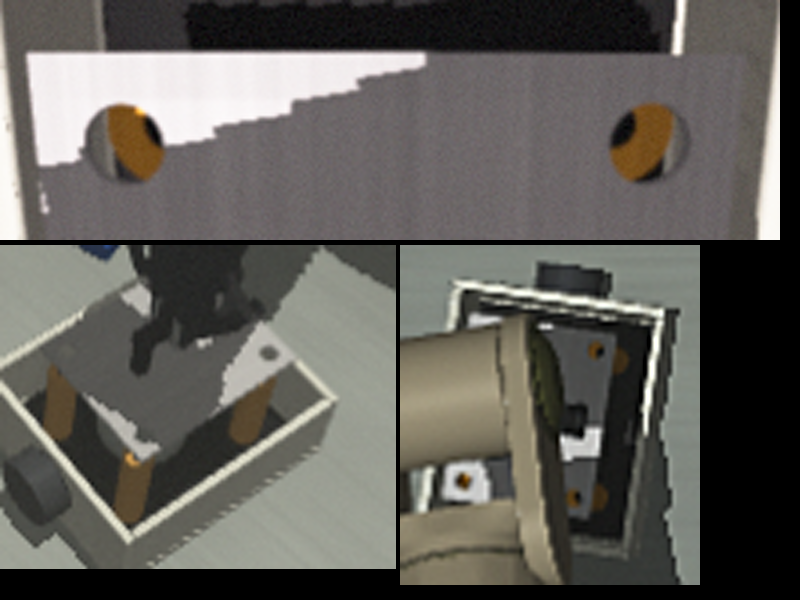

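```bash
python3 - <<'E'
from h import *
import pickle
w=pickle.load(open('wrist3.pkl','rb'));t=pickle.load(open('top3.pkl','rb'));s=pickle.load(open('scene3.pkl','rb'))
L=np.array([(60,45),(60,-45),(-60,-45),(-60,45)]);a=-.152
R=np.array([[np.cos(a),-np.sin(a)],[np.sin(a),np.cos(a)]])
P=L@R.T+[586.2,213.2]
f=lambda c,z:np.round(proj(c,np.c_[P,np.full(4,z)]),1)
print('pred top-of-plate, z=125.5 at pose nominal'); 
print('wrist',f(w,125.5)[:2],'meas (231.0,127.7),(406.4,127.4)')
print('top',f(t,125.5)[1:],'meas',np.array([(596,350),(574,497),(464,481)])@np.eye(2)/4+[215-100-.4,155-61.25-.4])
print('scene',f(s,125.5),'meas rear(+60,+45?) ',np.array([(130,456),(268,352)])/3.6+[330-.4,195-245/3.6-.4])
print('wrist threads pred z=95',f(w,95)[:2])
for z in (118,122,125.5,129,133): print(z,f(w,z)[:2].ravel(), fit(w,[(231,127.7),(406.4,127.4)],z,L[:2],[586,213,a]))
E
```

```text
pred top-of-plate, z=125.5 at pose nominal
wrist [[231.2 130.2]
 [406.6 130.3]] meas (231.0,127.7),(406.4,127.4)
top [[263.8 180.9]
 [258.1 217.9]
 [230.5 213.7]] meas [[263.6  180.85]
 [258.1  217.6 ]
 [230.6  213.6 ]]
scene [[370.  247.4]
 [348.6 223.4]
 [382.6 202.6]
 [404.6 224.8]] meas rear(+60,+45?)  [[365.71111111 253.21111111]
 [404.04444444 224.32222222]]
wrist threads pred z=95 [[244.4 125. ]
 [393.4 125. ]]
118 [234.9 128.7 402.9 128.8] (array([ 5.86975107e+02,  2.13066854e+02, -1.49891741e-01]), array([[ 3.57452479, -0.27588758],
       [-3.57290249, -0.26203971]]))
122 [233.  129.5 404.8 129.6] (array([ 5.87268399e+02,  2.13017986e+02, -1.49886271e-01]), array([[ 1.60996062, -0.12711144],
       [-1.60921151, -0.12085517]]))
125.5 [231.2 130.2 406.6 130.3] (array([ 5.87522077e+02,  2.12975682e+02, -1.49881228e-01]), array([[-0.18528747,  0.01492959],
       [ 0.18519924,  0.01420664]]))
129 [229.4 130.9 408.4 131. ] (array([ 5.87772813e+02,  2.12933829e+02, -1.49875875e-01]), array([[-2.05639673,  0.16916927],
       [ 2.05539486,  0.16111985]]))
133 [227.2 131.8 410.6 131.8] (array([ 5.88055521e+02,  2.12886585e+02, -1.49869299e-01]), array([[-4.2939661 ,  0.36193331],
       [ 4.29181543,  0.34504245]]))
```

Emit:
play_rows:
  plan:
    - [-0.5,0,-5,0,0.001,0,-1]
    - [0,0,-4,0,0,0,-1]
    - [0,0,0,0,0,0,-1]
    - [0,0,0,0,0,0,-1]

```text
time_s: 7.97
eef_pos: [586.1, 213.1, 140.3]
ee_rot: [0.0, 0.997, -0.076, 0.001]
force: [-0.2, 0.4, -4.1]
grip_width: 0.152
```

```bash
python3 -c "
from h import *
st((585.7,213.2),-.152)"
```

```text
t 7.9667 pos [586.1 213.1 140.3] along,lat [ 0.4 -0. ] yaw -0.1515 toolz [ 1.6e-03 -5.0e-04 -1.0e+00] F [-0.2  0.4 -4.1] M [-0.03  0.01 -0.01] 0.15170127069036404
```

Emit:
play_rows:
  plan:
    - [-0.4,0,-0.8,0,0.001,0,-1]
    - [0,0,0,0,0,0,-1]
    - [0,0,0,0,0,0,-1]

```text
time_s: 8.22
eef_pos: [585.7, 213.1, 139.4]
ee_rot: [0.0, 0.997, -0.076, 0.0]
force: [-0.4, 0.3, -4.9]
grip_width: 0.149
```

```bash
python3 - <<'E'
from h import *
import pickle
st((585.7,213.2),-.152)
for n in ('top','wrist','scene'): pickle.dump(cap(n,n+'4'),open(n+'4.pkl','wb'))
o=np.zeros((600,800,3),np.uint8)
w=cv2.imread('pics/wrist4.png')[80:160,190:450]; w=cv2.resize(w,(780,240),interpolation=2); o[:240,:780]=w
s=cv2.imread('pics/scene4.png')[195:285,330:440]; o[245:245+324,:396]=cv2.resize(s,None,fx=3.6,fy=3.6,interpolation=2)
t=cv2.imread('pics/top4.png')[155:240,215:290]; o[245:245+340,400:700]=cv2.resize(t,(300,340),interpolation=2)
cv2.imwrite('pics/m4.png',o)
E
```

```text
t 8.2167 pos [585.7 213.1 139.4] along,lat [ 0.  -0.1] yaw -0.1515 toolz [ 5.e-04 -5.e-04 -1.e+00] F [-0.4  0.3 -4.9] M [ 0.03 -0.04 -0.05] 0.14931403432210338
```

View pics/m4.png

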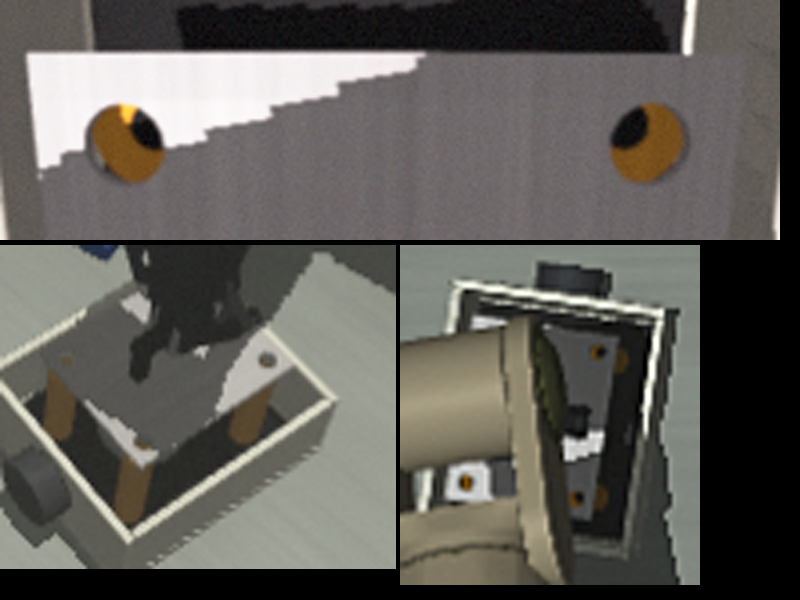

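```bash
python3 - <<'E'
from h import *
import pickle
w,t,s=[pickle.load(open(n+'4.pkl','rb')) for n in ('wrist','top','scene')]
L=np.array([(60,45),(60,-45),(-60,-45),(-60,45)]);a=-.152
m=np.array([(125,144),(649,143)])/3+[190-.4,80-.4]; th=np.array([(149,131),(628,129)])/3+[190-.4,80-.4]
for z in (112,115,118): print('plate wrist z',z,*fit(w,m,z,L[:2],[586,213,a]))
print('threads wrist',*fit(w,th,95,L[:2],[586,213,a]))
mt=np.array([(599,352),(577,499),(466,483)])/4+[215-100-.4,155-61.25-.4]
print('plate top',*fit(t,mt,115,L[1:],[586,213,a]))
ms=np.array([(143,444),(66,361),(268,360)])/3.6+[330-.4,195-245/3.6-.4]
idx=[0,1,3]; R=np.array([[np.cos(a),-np.sin(a)],[np.sin(a),np.cos(a)]])
# 6-dof plate fit, all cameras, with camera offsets ignored
from scipy.spatial.transform import Rotation as Ro
L3=np.c_[L,np.full(4,5.)]
def res(p):
    P=L3@Ro.from_rotvec([p[3],p[4],0]).as_matrix().T@Ro.from_euler('z',p[5]).as_matrix().T+p[:3]
    return np.r_[(proj(w,P[:2])-m).ravel(),(proj(t,P[1:])-mt).ravel(),(proj(s,P[[0,1,3]])-ms).ravel()]
r=least_squares(res,[586,213,110,0,0,a],x_scale=[10,10,10,.1,.1,.1]); print(np.round(r.x,4)); print(np.round(r.fun,1))
E
```

```text
plate wrist z 112 [ 5.86684927e+02  2.12981640e+02 -1.49876997e-01] [[ 1.19213293 -0.09475873]
 [-1.19144459 -0.08943352]]
plate wrist z 115 [ 5.86903516e+02  2.12944037e+02 -1.49871013e-01] [[-0.34393602  0.0278174 ]
 [ 0.34373346  0.02627538]]
plate wrist z 118 [ 5.87119955e+02  2.12906764e+02 -1.49864741e-01] [[-1.93534287  0.15932139]
 [ 1.9341803   0.15061607]]
threads wrist [ 5.87547448e+02  2.12453683e+02 -1.47644853e-01] [[ 1.19826585 -0.08879137]
 [-1.1973716  -0.07925641]]
plate top [ 5.85430464e+02  2.12915678e+02 -1.50607086e-01] [[-0.07720325  0.01921133]
 [-0.17407166  0.04108434]
 [ 0.2535571  -0.05986113]]
[ 5.867187e+02  2.129396e+02  1.100097e+02  2.550000e-02  1.820000e-02
 -1.518000e-01]
[ 0.2  0.  -0.3  0.   0.1 -0.3 -0.2 -0.4  0.1 -0.5 -0.  -0.4  0.1 -0.8
 -0.3 -0. ]
```

Emit:
play_rows:
  plan:
    - [0.6,0.1,0.2,-0.004,-0.005,0,-1]
    - [0,0,0,0,0,0,-1]
    - [0,0,0,0,0,0,-1]

```text
time_s: 8.62
eef_pos: [586.4, 213.2, 139.9]
ee_rot: [0.002, 0.997, -0.076, 0.003]
force: [-1.1, -0.8, -5.0]
grip_width: 0.15
```

```bash
python3 - <<'E'
from h import *
st((586.3,213.2),-.152)
w=cap('wrist','wrist5');s=cap('scene','scene5'); st((586.3,213.2),-.152)
o=np.zeros((600,800,3),np.uint8)
o[:240,:780]=cv2.resize(w['img'][80:160,190:450],(780,240),interpolation=2)
o[245:595,:600]=cv2.resize(s['img'][213:283,325:445],(600,350),interpolation=2)
cv2.imwrite('pics/m5.png',o)
import pickle;pickle.dump((w,s),open('5.pkl','wb'))
E
```

```text
t 8.6167 pos [586.4 213.2 139.9] along,lat [0.1 0. ] yaw -0.1516 toolz [ 0.0063 -0.0049 -1.    ] F [-1.1 -0.8 -5. ] M [ 0.01  0.02 -0.01] 0.1498487876434503
t 8.7167 pos [586.4 213.2 139.9] along,lat [0.1 0. ] yaw -0.1516 toolz [ 0.0064 -0.0048 -1.    ] F [-0.8 -0.6 -4.6] M [ 0.04  0.05 -0.05] 0.1492273214658113
```

View pics/m5.png

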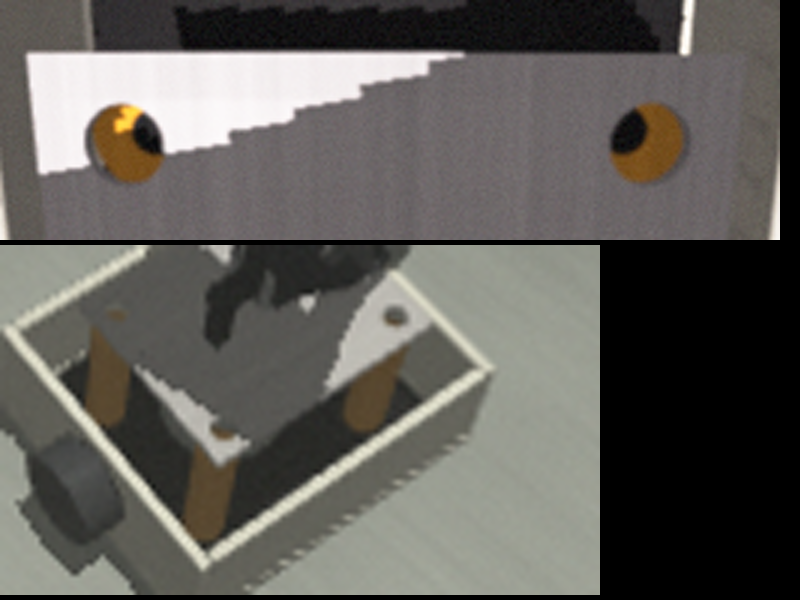

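```bash
python3 - <<'E'
from h import *
import pickle
w,s=pickle.load(open('5.pkl','rb')); a=-.152
R=np.array([[np.cos(a),-np.sin(a)],[np.sin(a),np.cos(a)]])
X=lambda l,z:np.c_[np.array(l)@R.T+[586.2,213.2],np.full(len(l),z)]
cv=lambda p:np.array(p)/5+[325-.4,213-49-.4]
rim=cv([(6,327),(205,566),(493,370)]); e=rim-proj(s,X([(105,-90),(105,90),(-105,90)],80)); print('rim err',np.round(e,1))
h=cv([(223,429),(116,314),(396,316)]); H=[(60,45),(60,-45),(-60,45)]
e2=h-proj(s,X(H,115.3)); print('hole err at z115.3',np.round(e2,1)); d=(proj(s,X(H,116.3))-proj(s,X(H,115.3))); print('px per mm z',np.round(d,2))
m=np.array([(125,144),(649,143)])/3+[189.6,79.6]
print(fit(w,m,115.3,[(60,45),(60,-45)],[586,213,a])[0])
E
```

```text
rim err [[ 0.8 -0.1]
 [-0.2 -0.9]
 [-1.7  0.5]]
hole err at z115.3 [[-0.4 -0. ]
 [-0.6  0.9]
 [-0.1 -0.1]]
px per mm z [[ 0.04 -0.19]
 [ 0.02 -0.2 ]
 [ 0.06 -0.2 ]]
[ 5.87768009e+02  2.12944955e+02 -1.50202625e-01]
```

Emit:
play_rows:
  plan:
    - [0,0,0,0,0,0,-1]
    - [0,0,0,0,0,0,-1]

```text
time_s: 8.88
eef_pos: [586.5, 213.2, 139.9]
ee_rot: [0.002, 0.997, -0.076, 0.003]
force: [0.2, 0.3, -5.4]
grip_width: 0.15
```

```bash
python3 -c "
from h import *
st((586.3,213.2),-.152)
print(ctrl.finish_job())"
```

```text
t 8.8833 pos [586.5 213.2 139.9] along,lat [0.1 0. ] yaw -0.1516 toolz [ 0.0064 -0.0048 -1.    ] F [ 0.2  0.3 -5.4] M [-0.    0.02 -0.01] 0.15005569507083516
the job is handed in; nothing more can be done
None
```

I drew the large plate out of the blue runner by its handle and carried it to the housing. It is held there with its underside about 15 mm above the bosses, and I handed the job in at 8.9 s.

- **Alignment:** in the last wrist view, the front holes sat within about 0.5 mm of the threads and the yaw within about 0.003 rad. The top view, taken before a final 0.6 mm correction, agreed.
- **Height:** the wrist view gave about 110 mm for the underside, against boss tops at 95 mm. The tool height agreed.
- **Steadiness:** the force was just the plate's weight, about 5 N, and no contact with the housing showed in the force readings or pictures.
- **Levelness, not confirmed:** I set the tool back to the tilt it had when it gripped the plate flat in the runner. A fit across all three cameras, before that correction, suggested a tilt of 0.02 to 0.03 rad. The scene camera moves only 0.2 px per mm of height, so I judged that mostly calibration error.
- **Camera disagreement:** wrist and top camera positions differed by about 1.5 mm in x. I used plate-to-housing differences within each camera instead.

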